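# Change the mudroom bench over from winter to spring

### The job

Winter is over: first turn the binder's stiff season card right over on its rings, so that it lies flat on the far side with its green face up. Then stand all the brass wax tins in the wooden crate, upright and one to a cell; after that swap the red can and the green can, parking one of them upright on the empty grey mat meanwhile, so that in the end the green can stands wholly on the yellow mat and the red can wholly on the blue mat. Leave the mug, flashlight and snow brush where they are.

Things in the scene. Friction and masses are not known exactly. Their poses are not given: they have to be found in the camera images.
- binder: Open ring binder, 280 x 170 mm, fixed to the bench. Origin: centre of its underside on the bench; x runs from the half nearer the robot across the rings to the far half, y along the row of rings, z up. On each half lies a paper block whose top is 23 mm above the bench. The leaf's hinge line runs along y through x = 0, z = 30 mm; three rings of 16 mm outer radius stand round it, at y = -55, 0, 55 mm.
- leaf (a joint): Angle of the stiff season card (the leaf) on the rings, rad: 0 = flat on the near half (binder -x) with the blue snowflake face up, 1.57 = upright, 3.14 = flat on the far half (binder +x) with the green sun face up. It starts part-way raised off the near half. The rings are tight: it stays at whatever angle it is left and does not fall, and must be pushed (1 to 2 N at its free edge) all the way; end stops at 0 and 3.14.
- leaf_edge (a point): Middle of the card's free edge, 121 mm from the hinge line. The card is 4 mm thick, 150 mm wide along the hinge, and spans 11 to 121 mm from the hinge line.
- crate: Light wooden crate, fixed, 172 x 172 mm outside and 45 mm high, open on top, with 4 mm walls and floor; two crossing dividers as high as the walls make 2 x 2 cells of 80 x 80 mm. Origin: centre of its underside; x and y along its walls; cell centres at x, y = +-42 mm; cell floor at z = 4 mm.
- mat_yellow: Yellow round mat, 104 mm across, 4 mm thick, fixed; origin: centre of its underside. The red can starts on it.
- mat_blue: Blue round mat, same size, fixed; origin: centre of its underside. The green can starts on it.
- mat_grey: Grey round mat, same size, fixed; origin: centre of its underside. It starts empty.
- tin1: Brass-coloured wax tin, a round can 54 mm across and 78 mm high, the top 10 mm tapering, plain steel foot 20 mm high that keeps its weight low, brown band and brown top, about 0.22 kg, standing on the bench; origin: centre of its underside; z up. 2 to 4 of the four tins are present (None when absent).
- tin2: Brass-coloured wax tin, a round can 54 mm across and 78 mm high, the top 10 mm tapering, plain steel foot 20 mm high that keeps its weight low, brown band and brown top, about 0.22 kg, standing on the bench; origin: centre of its underside; z up. 2 to 4 of the four tins are present (None when absent).
- tin3: Brass-coloured wax tin, a round can 54 mm across and 78 mm high, the top 10 mm tapering, plain steel foot 20 mm high that keeps its weight low, brown band and brown top, about 0.22 kg, standing on the bench; origin: centre of its underside; z up. 2 to 4 of the four tins are present (None when absent).
- tin4: Brass-coloured wax tin, a round can 54 mm across and 78 mm high, the top 10 mm tapering, plain steel foot 20 mm high that keeps its weight low, brown band and brown top, about 0.22 kg, standing on the bench; origin: centre of its underside; z up. 2 to 4 of the four tins are present (None when absent).
- can_red: Red can (de-icer), 60 mm across and 90 mm high, the top 10 mm tapering, plain steel foot 20 mm high, white band, about 0.28 kg; origin: centre of its underside; z up.
- can_green: Green can (boot spray), same shape and weight as the red one; origin: centre of its underside; z up.
- mug: White ceramic mug, 80 mm across and 95 mm high, upright beyond the mats; origin: centre of its underside. Not to be moved.
- flashlight: Black flashlight standing on its lens end, 48 mm across at the foot and 145 mm high; origin: centre of its underside. Not to be moved.
- brush: Red plastic snow brush lying flat, 340 mm long along its x axis (x from -172 to 170 mm), 40 mm high; origin: on the bench under its middle. Not to be moved.
Things that resemble listed ones, but are neither listed nor needed, are in the scene too. Leave any orange or turquoise look-alike of the tin3 alone.

How it is judged:
On the way, in this order (a step that is already met when the one before it is completed fails the run):
1. the season card lies turned over, flat on the far half (value of joint leaf above 2.95 rad), for 0.2 s.
2. a first tin stands in a cell of the crate (none before the card was turned) (((x of tin1 in the frame of crate between -0.08 and 0.08 m and y of tin1 in the frame of crate between -0.08 and 0.08 m and z of tin1 in the frame of crate below 0.014 m and angle between tin1's own z axis and vertical below 0.15 rad and linear speed of tin1 below 0.03 m/s) or (x of tin2 in the frame of crate between -0.08 and 0.08 m and y of tin2 in the frame of crate between -0.08 and 0.08 m and z of tin2 in the frame of crate below 0.014 m and angle between tin2's own z axis and vertical below 0.15 rad and linear speed of tin2 below 0.03 m/s) or (x of tin3 in the frame of crate between -0.08 and 0.08 m and y of tin3 in the frame of crate between -0.08 and 0.08 m and z of tin3 in the frame of crate below 0.014 m and angle between tin3's own z axis and vertical below 0.15 rad and linear speed of tin3 below 0.03 m/s) or (x of tin4 in the frame of crate between -0.08 and 0.08 m and y of tin4 in the frame of crate between -0.08 and 0.08 m and z of tin4 in the frame of crate below 0.014 m and angle between tin4's own z axis and vertical below 0.15 rad and linear speed of tin4 below 0.03 m/s))), for 0.2 s.
3. every tin stands in a cell of the crate (x of tin1 in the frame of crate between -0.08 and 0.08 m and y of tin1 in the frame of crate between -0.08 and 0.08 m and z of each of tin1, tin2, tin3, tin4 in the frame of crate below 0.014 m and angle between each of tin1, tin2, tin3, tin4's own z axis and vertical below 0.15 rad and linear speed of each of tin1, tin2, tin3, tin4 below 0.03 m/s and x of tin2 in the frame of crate between -0.08 and 0.08 m and y of tin2 in the frame of crate between -0.08 and 0.08 m and x of tin3 in the frame of crate between -0.08 and 0.08 m and y of tin3 in the frame of crate between -0.08 and 0.08 m and x of tin4 in the frame of crate between -0.08 and 0.08 m and y of tin4 in the frame of crate between -0.08 and 0.08 m), for 0.2 s.
4. one of the two cans stands parked on the grey mat ((((horizontal distance between can_red and mat_grey below 0.027 m and z of can_red in the frame of mat_grey below 0.009 m and angle between can_red's own z axis and vertical below 0.15 rad and linear speed of can_red below 0.03 m/s) and contact force between the fingers and can_red below 0.2 N) or ((horizontal distance between can_green and mat_grey below 0.027 m and z of can_green in the frame of mat_grey below 0.009 m and angle between can_green's own z axis and vertical below 0.15 rad and linear speed of can_green below 0.03 m/s) and contact force between the fingers and can_green below 0.2 N))), for 0.2 s.
At the end, for the whole second after the job is handed in: The season card lies flat on the far half (leaf above 2.95 rad); every tin present stands upright (within 0.15 rad) on the floor of its own cell; the green can stands upright with its centre within 27 mm of the yellow mat's centre and the red can likewise on the blue mat; all at rest (all of step 3 and value of joint leaf above 2.95 rad and horizontal distance between can_green and mat_yellow below 0.027 m and z of can_green in the frame of mat_yellow below 0.009 m and angle between each of can_green, can_red's own z axis and vertical below 0.15 rad and linear speed of each of can_green, can_red below 0.03 m/s and horizontal distance between can_red and mat_blue below 0.027 m and z of can_red in the frame of mat_blue below 0.009 m); the robot touches nothing.
It fails at once if the white mug is moved more than 30 mm or tipped (distance of mug from where it was at the start of the episode above 0.03 m or angle between mug's own z axis and vertical above 0.35 rad).
It fails at once if the flashlight is moved more than 30 mm or tipped (distance of flashlight from where it was at the start of the episode above 0.03 m or angle between flashlight's own z axis and vertical above 0.35 rad).
It fails at once if the snow brush is moved more than 30 mm or tipped (distance of brush from where it was at the start of the episode above 0.03 m or angle between brush's own z axis and vertical above 0.35 rad).
Of tin1, tin2, tin3, tin4 only 2 to 4 are there at a start; the rules pass over those that are not, and their reading is None.
At some moment in a run one of tin1, tin2, tin3, tin4, can_red, can_green may be knocked a few centimetres aside while the robot is not near it.
It also fails if it takes over 210 s, if anything falls off the work surface, if the arm or the gripper's body presses on something with over 40 N, if the wrist force passes 120 N, or if a joint passes its speed limit or range.

### The arm

A 6-joint arm with a two-finger parallel gripper is mounted at the origin on the work surface. World frame = base frame: x ahead of the robot, y to its left, z up, the work surface at z = 0. Lengths are in m, angles in rad, forces in N, time in s.
With the tool pointing down it reaches from about 0.35 to 0.975 m from the base axis. Payload 4.9 kg.
Tool frame: the origin (TCP) lies on the centre line of the jaws, within the pads' length; the fingertips stand 22 mm ahead of it and the grasp point (between the pads) lies 3 mm ahead of it (manip.tcp_to_tips is the distance from the TCP to the fingertips, in m); z points along the fingers, x is the direction in which the jaws open and shut, and the axes are right-handed (so a half turn about z gives the same grasp; the last joint's range is limited). The gripper opens to 85 mm and grips with 20 to 120 N. Pads are 22 mm wide; open, the fingers measure 114 mm over their backs; the gripper's body (76 mm by 85 mm) begins 54 mm behind the grasp point. The pads swing forward as they close: fully open they stand 13 mm farther back than shut.
Start: joints at [-1.415, 0.053, 1.613, -0, 1.476, -0.119], TCP at [0.17, -0.602, 0.253] pointing down, gripper open.
Joint ranges: [-3.01, 3.01], [-1.01, 2.22], [0.06, 2.58], [-1.02, 4.17], [0.09, 2.62], [-3.14, 3.14]. Speed limits (rad/s): [2.57, 2.57, 3.14, 3.14, 3.14, 3.14].

### API

Orientations are given as a unit quaternion [w, x, y, z].
In Python, from plant import manip gives the robot as it stands.
- The arm moves only by the shell command python3 -m pendant 'ROWS'. ROWS is a JSON object of lists of equal length, an entry for each row: "linear": the shift along the tool's x, y, z in cm, a list of three; "rotation": the turn, a rotation vector about the tool's x, y, z in degrees, a list of three; "grip": the closure, from 0 (fully open) to 1 (shut). A call has exactly 10 rows; each row is the pose to reach, as a shift and turn from the pose commanded when the call began, along the tool's axes at that moment; what a row does not reach only later rows make up. A row lasts 1/12 s, in which the tool goes at most 41.7 mm and 7.16 degrees, less where a joint would pass 70% of its speed; a pose out of reach is approached as far as the arm can. A call with a gripper value outside its range is refused whole. The fingers move at their own pace and stop on an object; the grip force is fixed at half the most. Time passes only in rows, so rows that repeat a pose let the fingers close, or fill a call up. It gives the time, the measured TCP pose, the force and the opening at its end, in the units of the state.
- manip.state(): the state, without advancing time (a new reading comes with each control period).
- manip.grab_frame(name): name is "scene" or "top" or "wrist"; returns the picture (384x512x3 uint8, red, green, blue); there is no depth.
- manip.calibration(name): a dict with "fx", "fy", "cx", "cy" (pixels), "k1" (the pictures are not rectified: a ray, as slopes to the right and down, at radius r is drawn at 1 + k1 r^2 times it, then the intrinsics apply), "cam_to_world" (4x4, takes a point from camera to world coordinates). Camera axes: x right, y up, looking along -z (the intrinsics and any distortion apply to the point x, -y, -z); pixel columns grow to the right and rows downward; lengths in m; the calibration is good to about 2 mm. A picture is of the moment at which its call begins: read the wrist's pose just before it. calibration takes no time and is no camera call; for the wrist camera it gives the pose at the moment of the call.
- manip.job_done(): hands the job in, once; it reports no verdict.
The state is a dict: "time": time; "joint_pos": joint angles; "joint_vel": joint speeds; "joint_efforts": joint torques, N m; "tool_pos": TCP position; "tool_rot": TCP orientation; "contact_force": force on the tool from outside, world axes, zero at the start; "ft_torque": the same for the moment, N m; "gripper_width": opening from 0.0 (shut) to 1.0 (fully open).
Only numpy, scipy, OpenCV 4.12 (cv2) and the standard library are available. Lean on these libraries where they do the work, as an engineer would, in place of code of your own. Each camera call takes 0.05 s, during which the arm holds its last target. There are 200 camera calls.

## Working session

There is one attempt and no reset: what is moved stays moved. The work goes in short steps, Python scripts to look and compute and a shell command to move; the robot and the scene stay as the last step left them, time stands still between calls to the robot, and variables do not carry over. Pictures are saved under pics/ and viewed, about 12 in all and at most 16, crops included, and the job is handed in when it is done.

```bash
ls; mkdir -p pics; cat > h.py <<'E'
import numpy as np, cv2
from scipy.spatial.transform import Rotation as R
from plant import manip
def grab(n):
    c=manip.calibration(n); im=manip.grab_frame(n); return im,c
def ray(c,u,v):
    d=np.array([(u-c['cx'])/c['fx'],(v-c['cy'])/c['fy']]); s=d.copy()
    for _ in range(20): s=d/(1+c['k1']*(s@s))
    T=np.array(c['cam_to_world']); return T[:3,3],T[:3,:3]@np.array([s[0],-s[1],-1])
def onz(c,u,v,z):
    o,d=ray(c,u,v); return o+d*(z-o[2])/d[2]
def proj(c,p):
    T=np.array(c['cam_to_world']); q=T[:3,:3].T@(np.array(p)-T[:3,3]); s=np.array([q[0],-q[1]])/-q[2]
    s=s*(1+c['k1']*(s@s)); return s[0]*c['fx']+c['cx'],s[1]*c['fy']+c['cy']
def save(n,im,s=1):
    cv2.imwrite('pics/'+n+'.png',cv2.resize(im[:,:,::-1],None,fx=s,fy=s,interpolation=cv2.INTER_CUBIC))
def tool():
    s=manip.state(); w,x,y,z=s['tool_rot']; return np.array(s['tool_pos']),R.from_quat([x,y,z,w])
def totool(p):  # shift in cm, tool axes, to bring TCP to world p
    t,r=tool(); return np.round(r.inv().apply(np.array(p)-t)*100,2)
E
python3 - <<'E'
from h import *
for n in ('top','scene'):
    im,c=grab(n); save(n+'0',im,1.5); np.save(n+'0.npy',im)
    print(n,{k:np.round(v,3).tolist() for k,v in c.items()})
print(manip.state(),tool()[1].as_matrix().round(3))
E
```

```text
pics
top {'fx': 357.354, 'fy': 357.354, 'cx': 260.494, 'cy': 194.128, 'k1': -0.094, 'cam_to_world': [[0.012, 0.999, -0.036, 0.497], [-1.0, 0.011, -0.02, 0.033], [-0.019, 0.036, 0.999, 0.981], [0.0, 0.0, 0.0, 1.0]]}
scene {'fx': 392.429, 'fy': 392.429, 'cx': 260.6, 'cy': 185.656, 'k1': -0.102, 'cam_to_world': [[-0.056, -0.687, 0.724, 1.174], [0.998, -0.044, 0.036, 0.07], [0.007, 0.725, 0.689, 0.666], [0.0, 0.0, 0.0, 1.0]]}
{'time': 0.1, 'joint_pos': array([-1.41498288e+00,  5.32818630e-02,  1.61417068e+00,  1.12153437e-05,
        1.47598686e+00, -1.19017590e-01]), 'joint_vel': array([ 0.00122217, -0.00015897, -0.00218007,  0.00093754,  0.00087676,
       -0.00126084]), 'joint_efforts': array([ 5.60978351e-04, -3.94901991e+01, -3.71362925e+01, -8.63477089e-05,
        3.93830225e-03, -1.42764819e-05]), 'tool_pos': array([ 0.16952575, -0.60102414,  0.25218313]), 'tool_rot': array([-6.44820493e-04,  7.97302389e-01, -6.03579364e-01, -6.60951226e-04]), 'contact_force': array([-1.02428921,  0.29975469, -0.31872013]), 'ft_torque': array([ 0.01874322,  0.00030304, -0.04148796]), 'gripper_width': 1.0007007199096547} [[ 0.271 -0.962 -0.   ]
 [-0.962 -0.271  0.002]
 [-0.002 -0.    -1.   ]]
```

View pics/top0.png

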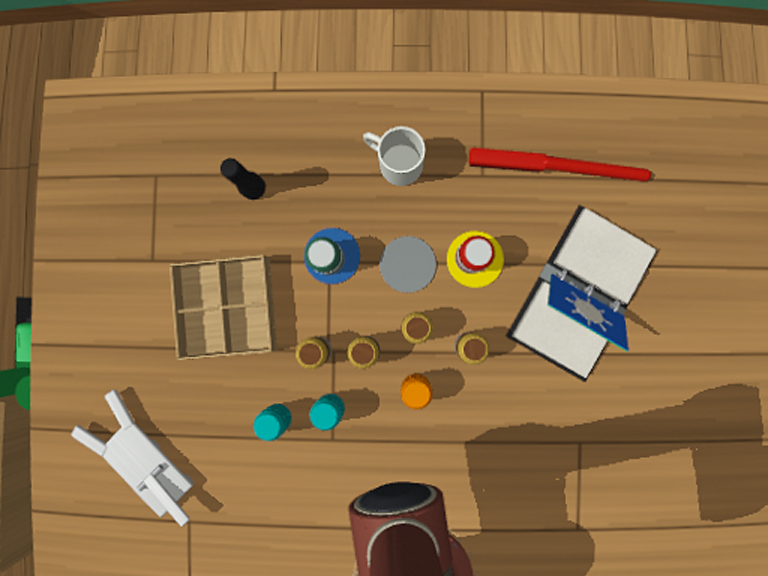

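View pics/scene0.png

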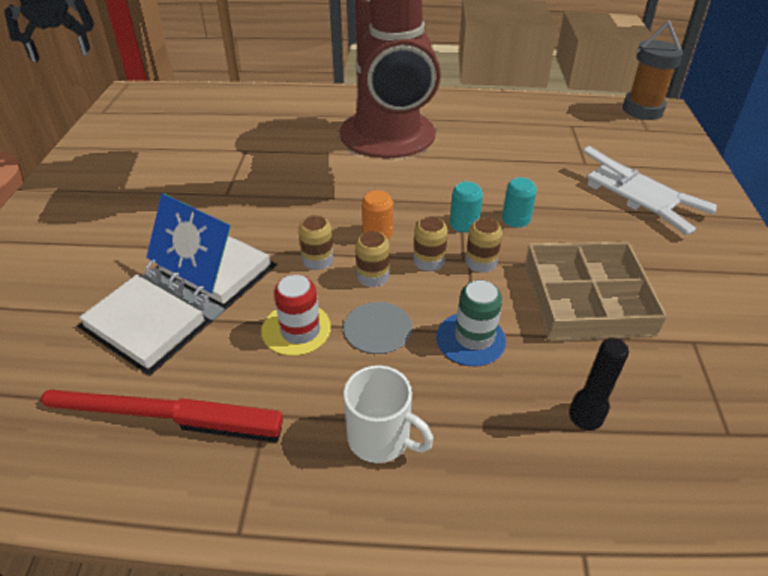

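The top view shows four brown-topped brass tins at (312,352), (363,352), (416,327) and (472,348). The orange (416,391) and turquoise (272,422) and (326,411) ones are look-alikes without a band. The binder is on the right with the blue card part-way up, the crate is on the left, and the mats are in a row: blue, grey, yellow.

```bash
cat > meas.py <<'E'
from h import *
im=np.load('top0.npy'); c=manip.calibration('top'); sc=np.load('scene0.npy'); cs=manip.calibration('scene')
hsv=cv2.cvtColor(im,cv2.COLOR_RGB2HSV); 
print('tops rgb',[im[int(v/1.5),int(u/1.5)].tolist() for u,v in [(312,352),(363,352),(416,327),(472,348),(408,265),(322,254),(477,253)]])
def cont(m,amin=20):
    cs_,_=cv2.findContours(m.astype(np.uint8),cv2.RETR_EXTERNAL,cv2.CHAIN_APPROX_NONE)
    return [k for k in cs_ if cv2.contourArea(k)>amin]
H,S,V=[hsv[:,:,i].astype(int) for i in range(3)]
# mats on z=4mm
for n,m in (('blue',(H>100)&(H<125)&(S>130)),('yellow',(H>24)&(H<34)&(S>180)&(V>150)),('grey',(S<60)&(V>90)&(V<170))):
    for k in cont(m,100):
        k=cv2.convexHull(k)
        p=np.array([onz(c,*q[0],0.004)[:2] for q in k]); o,r=cv2.minEnclosingCircle(p.astype(np.float32))
        e=cv2.fitEllipse(p.astype(np.float32)) if len(p)>5 else 0
        print(n,np.round(o,3),round(r,3),e and np.round(e[0],3),e and np.round(e[1],3))
# tins: local brown top blobs
for u,v in [(312,352),(363,352),(416,327),(472,348)]:
    u/=1.5;v/=1.5
    ref=im[int(v),int(u)].astype(int); d=np.abs(im.astype(int)-ref).sum(2)<60
    w=np.zeros_like(d); w[int(v)-12:int(v)+12,int(u)-12:int(u)+12]=1; 
    n,l,st,ce=cv2.connectedComponentsWithStats((d&w).astype(np.uint8)); i=l[int(v),int(u)]
    print('tin',ce[i],st[i],onz(c,*ce[i],0.078).round(3))
for n,u,v in (('green',322,254),('red',477,253)):
    u/=1.5;v/=1.5; d=(S<50)&(V>150); k,l,st,ce=cv2.connectedComponentsWithStats(d.astype(np.uint8)); i=l[int(v),int(u)]
    print(n,ce[i],st[i],onz(c,*ce[i],0.09).round(3))
cr=[onz(c,u/1.5,v/1.5,0.045)[:2].round(3).tolist() for u,v in [(171,265),(265,256),(271,351),(178,358)]]
print('crate',cr,np.mean(cr,0))
print('binder corners z0.023',[onz(c,u/1.5,v/1.5,z).round(3).tolist() for u,v,z in [(583,206,.02),(658,250,.02),(586,380,0.005),(508,337,0.005)]])
def tri(a,b):
    o1,d1=ray(c,a[0]/1.5,a[1]/1.5);o2,d2=ray(cs,b[0]/1.5,b[1]/1.5)
    t=np.linalg.lstsq(np.c_[d1,-d2],o2-o1,rcond=None)[0]; p,q=o1+t[0]*d1,o2+t[1]*d2; return ((p+q)/2).round(3),np.linalg.norm(p-q).round(4)
print('leaf',tri((549,303),(160,197)) ,tri((628,349),(229,237)),'x',tri((549,303),(229,237)))
print('mug',onz(c,400/1.5,142/1.5,.095),'flash',onz(c,230/1.5,165/1.5,.145))
v=np.hstack([cv2.resize(im[125:265,325:450],None,fx=3.2,fy=3.2),cv2.resize(sc[120:255,40:190],None,fx=2.6,fy=2.6*140*3.2/(135*2.6))[:448]])
save('leaf0',v)
E
python3 meas.py
```

```text
tops rgb [[117, 77, 44], [116, 74, 43], [114, 74, 42], [117, 76, 44], [133, 140, 137], [201, 205, 202], [200, 204, 201]]
blue [ 0.496 -0.312] 0.098 [ 0.498 -0.313] [0.059 0.248]
blue [0.597 0.162] 0.051 [0.596 0.162] [0.101 0.101]
yellow [ 0.593 -0.1  ] 0.052 [ 0.593 -0.1  ] [0.102 0.104]
grey [0.217 0.503] 0.142 [0.214 0.479] [0.064 0.33 ]
grey [ 0.5   -0.309] 0.046 [ 0.498 -0.31 ] [0.039 0.093]
grey [0.582 0.022] 0.052 [0.582 0.022] [0.102 0.103]
grey [ 0.602 -0.297] 0.086 [ 0.694 -0.474] [0.2   0.576]
grey [0.76 0.03] 0.04 [0.761 0.03 ] [0.059 0.079]
grey [0.795 0.037] 0.039 [0.795 0.037] [0.076 0.078]
tin [208.7611336  234.46963563] [200 224  18  22 247] [0.425 0.18  0.078]
tin [241.86871508 232.23184358] [230 222  24  24 358] [0.432 0.096 0.078]
tin [277.92261905 218.41666667] [271 211  15  15 168] [0.468 0.006 0.078]
tin [317.11721612 229.79487179] [304 220  22  22 273] [ 0.441 -0.093  0.078]
green [213.69477912 168.63855422] [205 160  18  18 249] [0.591 0.169 0.09 ]
red [318.54741379 167.80603448] [311 160  17  17 232] [ 0.596 -0.094  0.09 ]
crate [[0.573, 0.446], [0.59, 0.275], [0.422, 0.261], [0.406, 0.429]] [0.49775 0.35275]
binder corners z0.023 [[0.69, -0.296, 0.02], [0.612, -0.436, 0.02], [0.373, -0.307, 0.005], [0.451, -0.162, 0.005]]
leaf (array([ 0.526, -0.235,  0.186]), np.float64(0.0972)) (array([ 0.432, -0.296,  0.061]), np.float64(0.1205)) x (array([ 0.511, -0.208,  0.107]), np.float64(0.0028))
mug [0.77970027 0.03773932 0.095     ] flash [0.72635163 0.30998942 0.145     ]
```

View pics/leaf0.png

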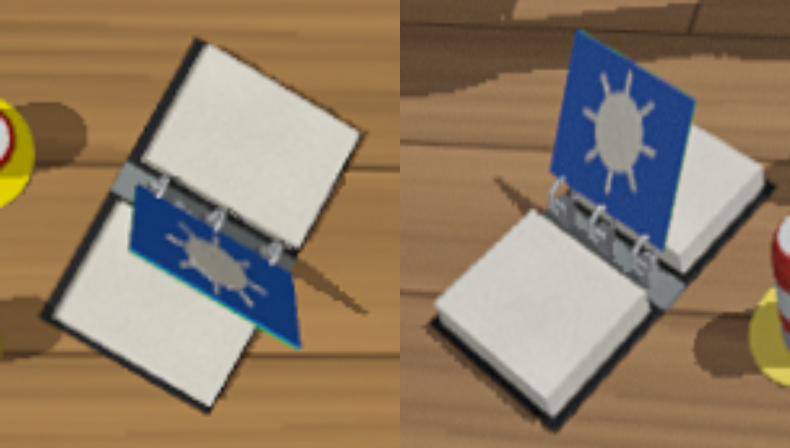

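```bash
cat > b.py <<'E'
from h import *
c=manip.calibration('top'); cs=manip.calibration('scene')
B=np.mean([onz(c,*p,z)[:2] for p,z in [((387.5,137.5),.005),((438.4,166.6),.005),((338.1,224.4),.005),((390.6,253.1),.005)]],0)
f=[onz(c,*p,.005)[:2] for p in [(387.5,137.5),(438.4,166.6),(338.1,224.4),(390.6,253.1)]]
bx=(f[0]+f[1]-f[2]-f[3]); print('len',np.linalg.norm(bx)/2); bx/=np.linalg.norm(bx); by=np.array([-bx[1],bx[0]]); print('B',B.round(3),'bx',bx.round(3),'w',np.linalg.norm(f[0]-f[1]),np.linalg.norm(f[2]-f[3]))
def tri(a,b):
    o1,d1=ray(c,*a);o2,d2=ray(cs,*b)
    t=np.linalg.lstsq(np.c_[d1,-d2],o2-o1,rcond=None)[0]; p,q=o1+t[0]*d1,o2+t[1]*d2; return (p+q)/2,np.linalg.norm(p-q)
for a,b in [((365.6,203.4),(153.5,150.1)),((418.8,233.4),(109.2,129))]:
    p,g=tri(a,b); r=p[:2]-B; print(p.round(3),g.round(4),'bin x,y,z',(r@bx).round(3),(r@by).round(3),'r',np.hypot(r@bx,p[2]-.03).round(3),'ang',np.arctan2(p[2]-.03,-r@bx).round(2))
def W(x,y,z): return np.r_[B+bx*x+by*y,z]
E
python3 b.py
```

```text
len 0.27671802998817974
B [ 0.533 -0.302] bx [ 0.87  -0.494] w 0.16448438184346906 0.16513628845391418
[ 0.508 -0.202  0.126] 0.0009 bin x,y,z -0.071 0.074 r 0.12 ang 0.94
[ 0.437 -0.331  0.129] 0.0034 bin x,y,z -0.07 -0.072 r 0.121 ang 0.96
```

```bash
python3 -m pendant '{"linear":[[-27.4,-34.6,12.8],[-27.4,-34.6,12.8],[-27.4,-34.6,12.8],[-27.4,-34.6,12.8],[-27.4,-34.6,12.8],[-27.4,-34.6,12.8],[-27.4,-34.6,12.8],[-27.4,-34.6,12.8],[-27.4,-34.6,12.8],[-27.4,-34.6,12.8]],"rotation":[[0,0,-44.7],[0,0,-44.7],[0,0,-44.7],[0,0,-44.7],[0,0,-44.7],[0,0,-44.7],[0,0,-44.7],[0,0,-44.7],[0,0,-44.7],[0,0,-44.7]],"grip":[1,1,1,1,1,1,1,1,1,1]}'; python3 - <<'E'
from b import *
print(tool()[0].round(3),totool(W(-.12,0,.122)),tool()[1].as_matrix().round(2).tolist(),manip.tcp_to_tips)
E
```

```text
time: 0.93
tool_pos: [0.4046, -0.2753, 0.1365]
tool_rot: [-0.0, 0.967, -0.255, -0.0]
contact_force: [0.5, -0.7, 0.7]
gripper_width: -0.002
len 0.27671802998817974
B [ 0.533 -0.302] bx [ 0.87  -0.494] w 0.16448438184346906 0.16513628845391418
[ 0.508 -0.202  0.126] 0.0009 bin x,y,z -0.071 0.074 r 0.12 ang 0.94
[ 0.437 -0.331  0.129] 0.0034 bin x,y,z -0.07 -0.072 r 0.121 ang 0.96
[ 0.405 -0.275  0.136] [ 0.47 -4.01  1.45] [[0.87, -0.49, -0.0], [-0.49, -0.87, 0.0], [-0.0, -0.0, -1.0]] 0.022
```

```bash
python3 -m pendant '{"linear":[[0.5,-4,1.5],[2,-4,1.5],[4,-4,1.5],[6,-4,1.5],[8,-4,1.5],[10,-4,1.5],[12,-4,1.5],[14,-4,1.5],[15.5,-4,1.5],[15.5,-4,1.5]],"rotation":[[0,0,0],[0,0,0],[0,0,0],[0,0,0],[0,0,0],[0,0,0],[0,0,0],[0,0,0],[0,0,0],[0,0,0]],"grip":[1,1,1,1,1,1,1,1,1,1]}'; python3 - <<'E'
from b import *
p=tool()[0]; print('binder',(p[:2]-B)@bx,(p[:2]-B)@by,p[2]-.022)
im,_=grab('scene'); save('s1',im[100:260,20:220],3)
E
```

```text
time: 1.77
tool_pos: [0.5602, -0.3198, 0.1221]
tool_rot: [0.0, 0.967, -0.255, 0.0]
contact_force: [-0.2, 0.4, 0.1]
gripper_width: 0.002
len 0.27671802998817974
B [ 0.533 -0.302] bx [ 0.87  -0.494] w 0.16448438184346906 0.16513628845391418
[ 0.508 -0.202  0.126] 0.0009 bin x,y,z -0.071 0.074 r 0.12 ang 0.94
[ 0.437 -0.331  0.129] 0.0034 bin x,y,z -0.07 -0.072 r 0.121 ang 0.96
binder 0.03254230518655788 -0.002063354739790988 0.10006770172149579
```

View pics/s1.png

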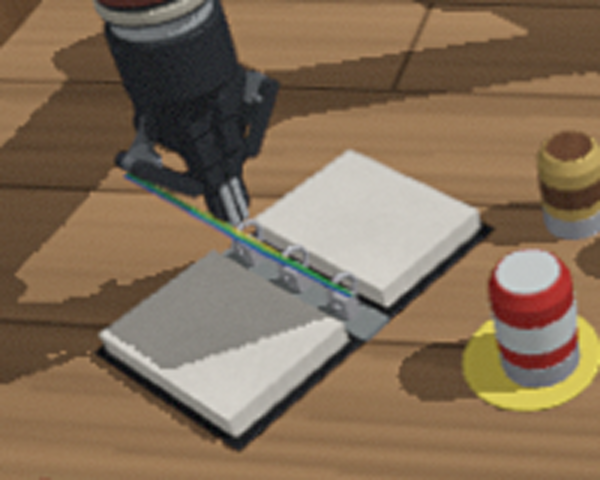

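```bash
python3 -m pendant '{"linear":[[1.5,0,0.3],[2.8,0,1.5],[4,0,2.6],[5,0,3.8],[5.6,0,4.8],[5.8,0,5.7],[5.8,0,6.5],[5.8,0,6.8],[5.8,0,6.8],[5.8,0,6.8]],"rotation":[[0,0,0],[0,0,0],[0,0,0],[0,0,0],[0,0,0],[0,0,0],[0,0,0],[0,0,0],[0,0,0],[0,0,0]],"grip":[1,1,1,1,1,1,1,1,1,1]}'; python3 - <<'E'
from b import *
p=tool()[0]; print('binder',(p[:2]-B)@bx,(p[:2]-B)@by,p[2]-.022)
E
```

```text
time: 2.65
tool_pos: [0.6088, -0.3474, 0.0544]
tool_rot: [0.0, 0.967, -0.255, 0.0]
contact_force: [0.3, -0.4, -0.2]
gripper_width: 0.0
len 0.27671802998817974
B [ 0.533 -0.302] bx [ 0.87  -0.494] w 0.16448438184346906 0.16513628845391418
[ 0.508 -0.202  0.126] 0.0009 bin x,y,z -0.071 0.074 r 0.12 ang 0.94
[ 0.437 -0.331  0.129] 0.0034 bin x,y,z -0.07 -0.072 r 0.121 ang 0.96
binder 0.0884730336539375 -0.001989731370115732 0.03240856535570086
```

```bash
python3 -m pendant '{"linear":[[0,0,-4],[0,0,-8],[-4,0,-12],[-8,0,-16],[-12,0,-19.5],[-16,0,-19.5],[-18.6,0,-19.5],[-18.6,0,-19.5],[-18.6,0,-19.5],[-18.6,0,-19.5]],"rotation":[[0,0,0],[0,0,5],[0,0,10.5],[0,0,10.5],[0,0,10.5],[0,0,10.5],[0,0,10.5],[0,0,10.5],[0,0,10.5],[0,0,10.5]],"grip":[0,0,0,0,0,0,0,0,0,0]}'; sed -i 's/^print/#&/; s/; print(.len.*; bx\//; bx\//; s/; print(.B.,.*$//' b.py; cat > tins.py <<'E'
from h import *
def tins(im,c,zt=.078):
    hsv=cv2.cvtColor(im,cv2.COLOR_RGB2HSV).astype(int); H,S,V=[hsv[:,:,i] for i in range(3)]
    m=((H>=8)&(H<=16)&(S>140)&(V>80)&(V<135)).astype(np.uint8)
    return m
E
python3 - <<'E'
from h import *
im,c=grab('top'); np.save('top1.npy',im)
hsv=cv2.cvtColor(im,cv2.COLOR_RGB2HSV)
for u,v in [(208,234),(242,234),(278,218),(315,232)]: print(hsv[v,u], hsv[v,u-8], hsv[v-9,u],hsv[v,u-13])
a=cv2.resize(im[195:295,165:335],None,fx=3.5,fy=3.5); b=cv2.resize(im[125:265,325:450],None,fx=1.6,fy=350/140)
save('t1',np.hstack([a,b]))
E
```

```text
time: 3.48
tool_pos: [0.447, -0.2556, 0.2499]
tool_rot: [0.0, 0.939, -0.343, 0.001]
contact_force: [0.6, -0.4, 0.0]
gripper_width: 0.995
[ 13 154 119] [ 13 158 116] [ 20 178  99] [ 16 141 116]
[ 13 161 117] [ 16 164 129] [ 22 173 121] [ 15 144  71]
[ 14 159 114] [ 22 163 188] [ 22 169 133] [ 17 136 167]
[ 13 161 114] [ 23 166 189] [ 22 172 132] [ 17 131 170]
```

View pics/t1.png

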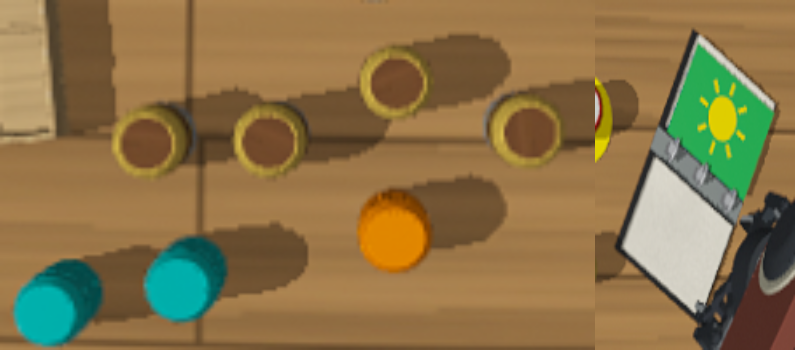

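The card lies flat on the far half, green face up. The four brass tins show brown tops in crop at (148,142), (270,139), (397,83) and (529,132). The orange one at (394,231) and the two turquoise ones have no brown top, so I leave them.

```bash
python3 - <<'E'
from h import *
im=np.load('top1.npy'); c=manip.calibration('top')
for (u,v) in [(148,142),(270,139),(397,83),(529,132)]:
    q=onz(c,u/3.5+165-.36,v/3.5+195-.36,.078); print(q.round(3), totool([q[0],q[1],.062]), np.hypot(*q[:2]).round(3))
C=np.array([.498,.353]); a=np.radians(5.3); M=np.array([[np.cos(a),-np.sin(a)],[np.sin(a),np.cos(a)]])
for x in (-1,1):
  for y in (-1,1): print('cell',x,y,(C+M@[x*.042,y*.042]).round(3))
print(tool()[1].as_matrix().round(3).tolist())
E
```

```text
[0.423 0.185 0.078] [-30.26 -32.18  18.7 ] 0.462
[0.427 0.097 0.078] [-24.29 -25.64  18.71] 0.438
[0.468 0.006 0.078] [-15.25 -21.34  18.72] 0.468
[ 0.434 -0.09   0.078] [-11.72 -11.84  18.72] 0.443
cell -1 -1 [0.46  0.307]
cell -1 1 [0.452 0.391]
cell 1 -1 [0.544 0.315]
cell 1 1 [0.536 0.399]
[[0.765, -0.644, 0.001], [-0.644, -0.765, -0.001], [0.001, -0.0, -1.0]]
```

```bash
python3 -m pendant '{"linear":[[-3,-3,3],[-6,-6,6],[-9,-9,8],[-11.7,-11.8,8],[-11.7,-11.8,8],[-11.7,-11.8,11.5],[-11.7,-11.8,15],[-11.7,-11.8,18],[-11.7,-11.8,18.8],[-11.7,-11.8,18.8]],"rotation":[[0,0,0],[0,0,0],[0,0,0],[0,0,0],[0,0,0],[0,0,0],[0,0,0],[0,0,0],[0,0,0],[0,0,0]],"grip":[0,0,0,0,0,0,0,0,0,0]}'
python3 -m pendant '{"linear":[[0,0,0],[0,0,0],[0,0,0],[0,0,0],[0,0,0],[0,0,-2],[0,0,-5],[0,0,-8],[0,0,-10],[0,0,-10]],"rotation":[[0,0,0],[0,0,0],[0,0,0],[0,0,0],[0,0,0],[0,0,0],[0,0,0],[0,0,0],[0,0,0],[0,0,0]],"grip":[1,1,1,1,1,1,1,1,1,1]}'
python3 - <<'E'
from h import *
print(totool([.460,.307,.17]),totool([.544,.315,.17]),manip.state()['gripper_width']*85)
im,c=grab('scene'); save('s2',im[60:270,200:460],2.8)
E
```

```text
time: 4.37
tool_pos: [0.4318, -0.0894, 0.0579]
tool_rot: [-0.0, 0.94, -0.342, -0.004]
contact_force: [-0.8, -0.1, 0.6]
gripper_width: 1.001
time: 5.2
tool_pos: [0.437, -0.0915, 0.1676]
tool_rot: [0.0, 0.939, -0.342, 0.006]
contact_force: [1.6, -0.3, -1.6]
gripper_width: 0.61
[-23.88 -31.98  -0.39] [-17.97 -38.    -0.3 ] 51.84574594688539
```

View pics/s2.png

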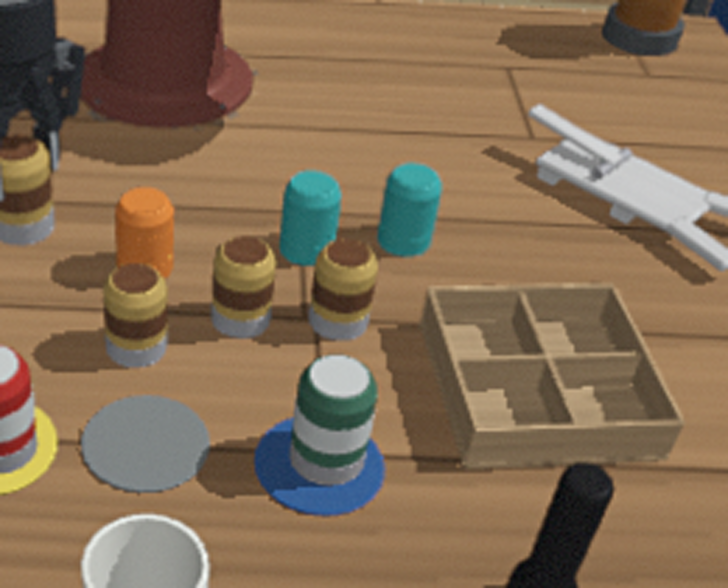

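```bash
python3 -m pendant '{"linear":[[-1,-2,-0.5],[-3,-5,-1],[-5,-9,-1],[-7,-12.5,-1],[-9,-16.5,-1],[-11,-20,-1],[-13,-24,-1],[-15,-27.5,-1],[-17,-31,-1],[-19,-35,-1]],"rotation":[[0,0,0],[0,0,0],[0,0,0],[0,0,0],[0,0,0],[0,0,0],[0,0,0],[0,0,0],[0,0,0],[0,0,0]],"grip":[1,1,1,1,1,1,1,1,1,1]}'
python3 - <<'E'
from h import *
print(totool([.536,.399,.066]))
E
```

```text
time: 6.08
tool_pos: [0.5104, 0.2951, 0.1682]
tool_rot: [0.001, 0.94, -0.342, -0.001]
contact_force: [0.5, -0.6, -2.2]
gripper_width: 0.607
[-4.71 -9.64 10.19]
```

```bash
python3 -m pendant '{"linear":[[-1.5,-3,0],[-3,-6,0],[-4.6,-9,0],[-4.6,-9,0],[-4.6,-9,1],[-4.6,-9,2],[-4.6,-9,3],[-4.6,-9,3],[-4.6,-9,3],[-4.6,-9,3]],"rotation":[[0,0,0],[0,0,0],[0,0,0],[0,0,0],[0,0,0],[0,0,0],[0,0,0],[0,0,0],[0,0,0],[0,0,0]],"grip":[1,1,1,1,1,1,1,1,1,1]}'
python3 - <<'E'
from h import *
print(totool([.536,.399,.066]))
im,c=grab('top'); im2=im[140:300,80:260]; save('t2',im2,4)
E
```

```text
time: 6.92
tool_pos: [0.5347, 0.391, 0.141]
tool_rot: [0.0, 0.939, -0.343, -0.0]
contact_force: [0.6, -0.8, -2.6]
gripper_width: 0.61
[-0.41 -0.69  7.5 ]
```

View pics/t2.png

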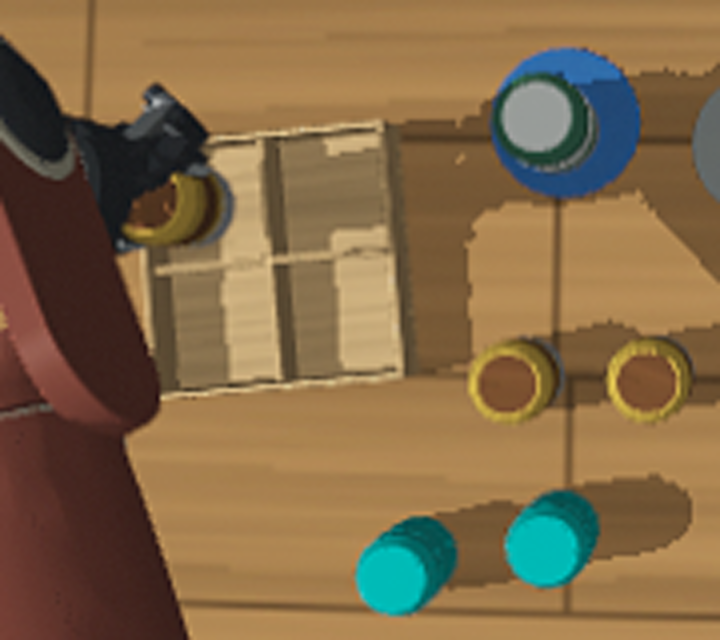

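```bash
python3 - <<'E'
from h import *
c=manip.calibration('top')
for u,v in [(272,262),(383,124),(405,375),(155,270)]: print(onz(c,u/4+80-.4,v/4+140-.4,.045).round(3))
E
```

```text
[0.497 0.351 0.045]
[0.59  0.278 0.045]
[0.424 0.26  0.045]
[0.491 0.432 0.045]
```

Crate centre confirmed to about 2 mm. Next, lower, release with a partial opening, and rise.

```bash
python3 -m pendant '{"linear":[[-0.4,-0.7,2],[-0.4,-0.7,4],[-0.4,-0.7,6],[-0.4,-0.7,7],[-0.4,-0.7,7.4],[-0.4,-0.7,7.4],[-0.4,-0.7,7.4],[-0.4,-0.7,7.4],[-0.4,-0.7,7.4],[-0.4,-0.7,7.4]],"rotation":[[0,0,0],[0,0,0],[0,0,0],[0,0,0],[0,0,0],[0,0,0],[0,0,0],[0,0,0],[0,0,0],[0,0,0]],"grip":[1,1,1,1,1,1,1,0.2,0.2,0.2]}'
python3 -m pendant '{"linear":[[0,0,0],[0,0,-2],[0,0,-5],[0,0,-9],[0,0,-12],[0,0,-12],[0,0,-12],[0,0,-12],[0,0,-12],[0,0,-12]],"rotation":[[0,0,0],[0,0,0],[0,0,0],[0,0,0],[0,0,0],[0,0,0],[0,0,0],[0,0,0],[0,0,0],[0,0,0]],"grip":[0.2,0.2,0.2,0.2,0,0,0,0,0,0]}'
python3 - <<'E'
from h import *
print(totool([.423,.185,.062]),totool([.427,.097,.062]),totool([.468,.006,.062]))
E
```

```text
time: 7.8
tool_pos: [0.5369, 0.4001, 0.0684]
tool_rot: [-0.001, 0.939, -0.343, 0.001]
contact_force: [-0.0, -0.0, 0.3]
gripper_width: 0.798
time: 8.63
tool_pos: [0.5352, 0.3992, 0.1848]
tool_rot: [0.001, 0.94, -0.342, -0.001]
contact_force: [0.4, -0.1, -0.7]
gripper_width: 1.0
[ 5.21 23.57 12.36] [11.18 30.05 12.38] [20.18 34.37 12.38]
```

```bash
cat > tins.py <<'E'
from h import *
def tins():
    im,c=grab('top'); hsv=cv2.cvtColor(im,cv2.COLOR_RGB2HSV)
    m=cv2.inRange(hsv,(11,150,100),(15,170,130)); m=cv2.morphologyEx(m,cv2.MORPH_OPEN,cv2.getStructuringElement(cv2.MORPH_ELLIPSE,(7,7)))
    n,l,st,ce=cv2.connectedComponentsWithStats(m)
    for i in range(1,n):
        q=onz(c,*ce[i],.078); print('blob',ce[i].round(1),st[i,2:].tolist(),q.round(3),'shift',totool([q[0],q[1],.062]))
    for nm,lo,hi in (('red',(0,170,120),(6,255,255)),('green',(70,90,40),(88,255,140)),('white',(0,0,150),(180,50,255))):
        n,l,st,ce=cv2.connectedComponentsWithStats(cv2.inRange(hsv,lo,hi))
        for i in range(1,n):
            if 100<st[i,4]<400: q=onz(c,*ce[i],.09); print(nm,ce[i].round(1),st[i,2:].tolist(),q.round(3))
    return im
if __name__=='__main__': tins()
E
python3 tins.py
```

```text
blob [126.3 190. ] [8, 13, 82] [0.536 0.397 0.078] shift [ 0.16  0.08 12.3 ]
blob [206.4 235.6] [14, 14, 152] [0.422 0.187 0.078] shift [ 5.04 23.53 12.37]
blob [241.4 235. ] [14, 13, 152] [0.425 0.098 0.078] shift [11.   30.15 12.39]
green [25.3  1.8] [76, 7, 263] [1.062 0.718 0.09 ]
green [487.1   1.5] [69, 6, 222] [ 1.06 -0.56  0.09]
green [217.2 170.7] [24, 22, 140] [0.586 0.16  0.09 ]
white [404.1 154.5] [67, 36, 250] [ 0.633 -0.312  0.09 ]
white [213.6 168.6] [16, 16, 205] [0.591 0.169 0.09 ]
white [318.6 167.8] [17, 17, 233] [ 0.596 -0.094  0.09 ]
```

```bash
python3 -m pendant '{"linear":[[1,4,0],[2,8,0],[3,12,0],[4,16,0],[4.5,20,2],[5,23.5,4],[5,23.5,7],[5,23.5,10],[5,23.5,12.3],[5,23.5,12.3]],"rotation":[[0,0,0],[0,0,0],[0,0,0],[0,0,0],[0,0,0],[0,0,0],[0,0,0],[0,0,0],[0,0,0],[0,0,0]],"grip":[0,0,0,0,0,0,0,0,0,0]}'
python3 -m pendant '{"linear":[[0,0,0],[0,0,0],[0,0,0],[0,0,0],[0,0,0],[0,0,0],[0,0,-2.5],[0,0,-6],[0,0,-9],[0,0,-10.5]],"rotation":[[0,0,0],[0,0,0],[0,0,0],[0,0,0],[0,0,0],[0,0,0],[0,0,0],[0,0,0],[0,0,0],[0,0,0]],"grip":[0,1,1,1,1,1,1,1,1,1]}'
python3 - <<'E'
from h import *
from tins import tins
im=tins(); print(totool([.544,.315,.066])); save('t3',im[190:300,150:360],3.5)
E
```

```text
time: 9.52
tool_pos: [0.4183, 0.1862, 0.0583]
tool_rot: [0.003, 0.939, -0.343, -0.005]
contact_force: [-1.2, 0.4, -0.2]
gripper_width: 1.001
time: 10.35
tool_pos: [0.4245, 0.1882, 0.1732]
tool_rot: [-0.002, 0.94, -0.342, 0.002]
contact_force: [0.9, 0.8, -2.8]
gripper_width: 0.606
blob [124.4 189.6] [12, 14, 136] [0.536 0.403 0.078] shift [ -5.36 -23.42  11.49]
green [25.3  1.8] [76, 7, 263] [1.062 0.718 0.09 ]
green [487.1   1.5] [69, 6, 222] [ 1.06 -0.56  0.09]
green [216.6 171.1] [24, 22, 141] [0.585 0.161 0.09 ]
white [404.1 154.5] [67, 36, 251] [ 0.633 -0.312  0.09 ]
white [213.7 168.6] [18, 18, 251] [0.591 0.169 0.09 ]
white [318.5 167.8] [17, 17, 232] [ 0.596 -0.094  0.09 ]
[  0.86 -17.2   11.08]
```

View pics/t3.png

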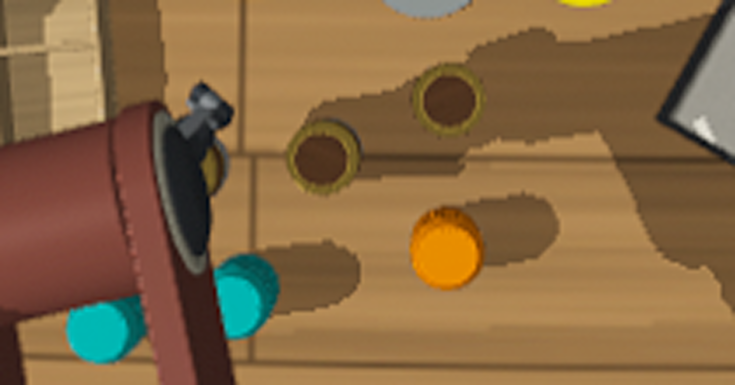

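```bash
sed -i 's/(11,150,100),(15,170,130)/(10,135,50),(16,185,130)/' tins.py
python3 -m pendant '{"linear":[[0.1,-3,0],[0.3,-7,0],[0.5,-11,0],[0.7,-14,0],[0.9,-17.2,0],[0.9,-17.2,0],[0.9,-17.2,0],[0.9,-17.2,2],[0.9,-17.2,4],[0.9,-17.2,4]],"rotation":[[0,0,0],[0,0,0],[0,0,0],[0,0,0],[0,0,0],[0,0,0],[0,0,0],[0,0,0],[0,0,0],[0,0,0]],"grip":[1,1,1,1,1,1,1,1,1,1]}'
python3 - <<'E'
from h import *
print(totool([.544,.315,.066]))
E
```

```text
time: 11.23
tool_pos: [0.5367, 0.3115, 0.1234]
tool_rot: [0.004, 0.939, -0.343, -0.004]
contact_force: [-1.8, -1.0, -4.9]
gripper_width: 0.609
[ 0.36 -0.8   5.73]
```

```bash
python3 -m pendant '{"linear":[[0.3,-0.7,0],[0.3,-0.7,1],[0.3,-0.7,3],[0.3,-0.7,4.5],[0.3,-0.7,5.2],[0.3,-0.7,5.2],[0.3,-0.7,5.2],[0.3,-0.7,5.2],[0.3,-0.7,5.2],[0.3,-0.7,5.2]],"rotation":[[0,0,0],[0,0,0],[0,0,0],[0,0,0],[0,0,0],[0,0,0],[0,0,0],[0,0,0],[0,0,0],[0,0,0]],"grip":[1,1,1,1,1,1,1,1,1,1]}'
python3 - <<'E'
from h import *
print(totool([.544,.315,.066]))
E
```

```text
time: 12.07
tool_pos: [0.5483, 0.3174, 0.0785]
tool_rot: [-0.001, 0.94, -0.342, 0.001]
contact_force: [0.2, -0.4, -2.8]
gripper_width: 0.61
[-0.18  0.46  1.25]
```

```bash
python3 -m pendant '{"linear":[[-0.2,0.4,0.5],[-0.2,0.4,1],[-0.2,0.4,1.2],[-0.2,0.4,1.2],[-0.2,0.4,1.2],[-0.2,0.4,1.2],[-0.2,0.4,1.2],[-0.2,0.4,1.2],[-0.2,0.4,1.2],[-0.2,0.4,1.2]],"rotation":[[0,0,0],[0,0,0],[0,0,0],[0,0,0],[0,0,0],[0,0,0],[0,0,0],[0,0,0],[0,0,0],[0,0,0]],"grip":[1,1,1,1,1,0.2,0.2,0.2,0.2,0.2]}'
python3 -m pendant '{"linear":[[0,0,-1],[0,0,-3],[0,0,-6],[0,0,-9],[0,0,-11],[0,0,-11],[0,0,-11],[0,0,-11],[0,0,-11],[0,0,-11]],"rotation":[[0,0,0],[0,0,0],[0,0,0],[0,0,0],[0,0,0],[0,0,0],[0,0,0],[0,0,0],[0,0,0],[0,0,0]],"grip":[0.2,0.2,0.2,0.2,0,0,0,0,0,0]}'
python3 tins.py
```

```text
time: 12.9
tool_pos: [0.5431, 0.3151, 0.0646]
tool_rot: [0.0, 0.94, -0.342, -0.0]
contact_force: [0.5, -0.1, -0.0]
gripper_width: 0.799
time: 13.73
tool_pos: [0.5425, 0.3148, 0.1732]
tool_rot: [0.001, 0.94, -0.342, -0.001]
contact_force: [-0.3, 0.0, -0.3]
gripper_width: 0.999
blob [254.3   5.4] [512, 18, 4345] [1.03  0.073 0.078] shift [ 52.86 -12.86  11.03]
blob [296.8 107.2] [27, 26, 429] [ 0.753 -0.04   0.078] shift [38.93 13.58 11.12]
blob [196.2 121.2] [14, 9, 87] [0.715 0.218 0.078] shift [19.42 -3.73 11.1 ]
blob [316.7 149.5] [30, 12, 218] [ 0.644 -0.091  0.078] shift [33.91 24.51 11.16]
blob [246.6 159.5] [10, 10, 62] [0.617 0.087 0.078] shift [20.35 12.65 11.15]
blob [291.4 160.6] [19, 17, 171] [ 0.615 -0.027  0.078] shift [27.53 21.47 11.16]
blob [343.4 165.2] [17, 12, 158] [ 0.605 -0.159  0.078] shift [35.27 32.25 11.18]
blob [244.8 177.4] [17, 20, 224] [0.571 0.091 0.078] shift [16.58 15.29 11.16]
blob [342.9 183.7] [21, 16, 179] [ 0.558 -0.158  0.078] shift [31.59 35.2  11.19]
blob [189.6 191. ] [19, 27, 323] [0.535 0.231 0.078] shift [ 4.79  6.86 11.15]
blob [316.5 206.
[... 2159 characters left out ...]
[ 0.052 -0.165  0.078] shift [-6.69 68.24 11.33]
blob [358.  381.6] [9, 5, 31] [ 0.052 -0.205  0.078] shift [-4.11 71.33 11.34]
blob [384.2 381.5] [9, 5, 34] [ 0.051 -0.273  0.078] shift [ 0.24 76.59 11.35]
green [25.6  1.8] [76, 7, 264] [1.062 0.717 0.09 ]
green [486.9   1.5] [70, 6, 223] [ 1.06 -0.56  0.09]
green [217.5 171.1] [23, 22, 136] [0.585 0.159 0.09 ]
white [403.6 154.4] [68, 36, 256] [ 0.633 -0.31   0.09 ]
white [213.7 168.7] [16, 16, 211] [0.591 0.169 0.09 ]
white [318.7 167.7] [17, 17, 229] [ 0.596 -0.095  0.09 ]
white [373.6 185.9] [28, 22, 170] [ 0.552 -0.233  0.09 ]
white [269.5 189.4] [24, 11, 163] [0.541 0.028 0.09 ]
white [395.5 198.9] [17, 17, 102] [ 0.52  -0.289  0.09 ]
```

```bash
sed -i "s/    for i in range(1,n):\n        q=onz(c,\*ce\[i\],.078)/&/; s/; print('blob'/\n        if 120<st[i,4]<300 and max(st[i,2:4])<18: print('blob'/" tins.py
python3 -m pendant '{"linear":[[1,4,0],[2,8,0],[3,12,0],[4,16,0],[4.5,20,1],[5.2,24.1,3],[5.2,24.1,6],[5.2,24.1,9],[5.2,24.1,11],[5.2,24.1,11]],"rotation":[[0,0,0],[0,0,0],[0,0,0],[0,0,0],[0,0,0],[0,0,0],[0,0,0],[0,0,0],[0,0,0],[0,0,0]],"grip":[0,0,0,0,0,0,0,0,0,0]}'
python3 -m pendant '{"linear":[[0,0,0],[0,0,0],[0,0,0],[0,0,0],[0,0,0],[0,0,-2.5],[0,0,-6],[0,0,-9],[0,0,-10.5],[0,0,-10.5]],"rotation":[[0,0,0],[0,0,0],[0,0,0],[0,0,0],[0,0,0],[0,0,0],[0,0,0],[0,0,0],[0,0,0],[0,0,0]],"grip":[0,1,1,1,1,1,1,1,1,1]}'
python3 -m pendant '{"linear":[[-0.5,-1,0],[-0.9,-4,0],[-1.2,-7,0],[-1.5,-10,0],[-1.8,-13,0],[-2.2,-16,0],[-2.2,-16,0],[-2.2,-16,0],[-2.2,-16,0],[-2.2,-16,0]],"rotation":[[0,0,0],[0,0,0],[0,0,0],[0,0,0],[0,0,0],[0,0,0],[0,0,0],[0,0,0],[0,0,0],[0,0,0]],"grip":[1,1,1,1,1,1,1,1,1,1]}'
python3 - <<'E'
from h import *
print(totool([.460,.307,.066]),totool([.452,.391,.066]))
E
```

```text
time: 14.62
tool_pos: [0.4236, 0.0967, 0.0599]
tool_rot: [0.002, 0.939, -0.343, -0.005]
contact_force: [-1.9, -0.3, -0.2]
gripper_width: 1.0
time: 15.45
tool_pos: [0.431, 0.0976, 0.1754]
tool_rot: [-0.002, 0.94, -0.342, 0.005]
contact_force: [0.3, 0.2, -2.0]
gripper_width: 0.607
time: 16.28
tool_pos: [0.5131, 0.2334, 0.1686]
tool_rot: [0.001, 0.939, -0.343, -0.001]
contact_force: [-0.6, 0.2, -3.6]
gripper_width: 0.609
[-8.78 -2.24 10.27] [-14.8   -8.15  10.26]
```

```bash
python3 -m pendant '{"linear":[[-3,-1.7,0],[-6,-3.4,0],[-9,-5,0],[-12,-6.7,0],[-14.8,-8.1,0],[-14.8,-8.1,0],[-14.8,-8.1,0],[-14.8,-8.1,0],[-14.8,-8.1,0],[-14.8,-8.1,0]],"rotation":[[0,0,0],[0,0,0],[0,0,0],[0,0,0],[0,0,0],[0,0,0],[0,0,0],[0,0,0],[0,0,0],[0,0,0]],"grip":[1,1,1,1,1,1,1,1,1,1]}'
python3 -m pendant '{"linear":[[0,0,2],[0,0,4],[0,0,6],[0,0,8],[0,0,9],[0,0,9.5],[0,0,9.5],[0,0,9.5],[0,0,9.5],[0,0,9.5]],"rotation":[[0,0,0],[0,0,0],[0,0,0],[0,0,0],[0,0,0],[0,0,0],[0,0,0],[0,0,0],[0,0,0],[0,0,0]],"grip":[1,1,1,1,1,1,1,1,1,1]}'
python3 - <<'E'
from h import *
print(totool([.452,.391,.066]))
E
```

```text
time: 17.12
tool_pos: [0.4536, 0.39, 0.1702]
tool_rot: [0.0, 0.939, -0.343, 0.0]
contact_force: [-0.9, -0.5, -2.5]
gripper_width: 0.607
time: 17.95
tool_pos: [0.4541, 0.3918, 0.077]
tool_rot: [-0.001, 0.94, -0.343, 0.001]
contact_force: [0.4, 0.7, -2.2]
gripper_width: 0.604
[-0.11  0.2   1.1 ]
```

```bash
python3 -m pendant '{"linear":[[0,0.1,0.5],[0,0.1,1.1],[0,0.1,1.1],[0,0.1,1.1],[0,0.1,1.1],[0,0.1,1.1],[0,0.1,1.1],[0,0.1,1.1],[0,0.1,1.1],[0,0.1,1.1]],"rotation":[[0,0,0],[0,0,0],[0,0,0],[0,0,0],[0,0,0],[0,0,0],[0,0,0],[0,0,0],[0,0,0],[0,0,0]],"grip":[1,1,1,1,1,0.2,0.2,0.2,0.2,0.2]}'
python3 -m pendant '{"linear":[[0,0,-1],[0,0,-3],[0,0,-6],[0,0,-9],[0,0,-11],[0,0,-11],[0,0,-11],[0,0,-11],[0,0,-11],[0,0,-11]],"rotation":[[0,0,0],[0,0,0],[0,0,0],[0,0,0],[0,0,0],[0,0,0],[0,0,0],[0,0,0],[0,0,0],[0,0,0]],"grip":[0.2,0.2,0.2,0.2,0,0,0,0,0,0]}'
python3 - <<'E'
from tins import *
tins(); print(totool([.468,.006,.062]))
E
```

```text
time: 18.78
tool_pos: [0.4523, 0.3902, 0.0637]
tool_rot: [0.0, 0.94, -0.343, -0.0]
contact_force: [1.0, 0.4, -0.3]
gripper_width: 0.8
time: 19.62
tool_pos: [0.4516, 0.3899, 0.1723]
tool_rot: [0.001, 0.94, -0.342, -0.001]
contact_force: [-0.2, 0.4, 0.4]
gripper_width: 1.001
blob [157.  187.8] [13, 14, 145] [0.542 0.316 0.078] shift [11.66 -0.23 11.04]
blob [124.5 189.4] [12, 14, 130] [0.537 0.402 0.078] shift [ 5.74 -6.47 11.03]
blob [277.9 218.4] [15, 14, 161] [0.468 0.006 0.078] shift [25.98 28.31 11.11]
blob [127.5 222.7] [12, 14, 136] [0.451 0.392 0.078] shift [-0.18 -0.19 11.05]
green [25.2  1.8] [76, 7, 261] [1.062 0.718 0.09 ]
green [487.1   1.5] [69, 6, 222] [ 1.06 -0.56  0.09]
green [216.7 170.8] [24, 23, 144] [0.586 0.161 0.09 ]
white [404.  154.4] [67, 36, 250] [ 0.633 -0.311  0.09 ]
white [213.7 168.6] [18, 18, 251] [0.591 0.169 0.09 ]
white [318.5 167.8] [17, 17, 232] [ 0.596 -0.094  0.09 ]
white [119.2 318.8] [17, 22, 118] [0.206 0.407 0.09 ]
[25.96 28.31 11.11]
```

```bash
python3 -m pendant '{"linear":[[2.5,2.8,0],[5,5.6,0],[7.5,8.4,0],[10,11.2,0],[12.5,14,0],[15,16.8,0],[17.5,19.6,0],[20,22.4,0],[23,25.2,0],[26,28.3,0]],"rotation":[[0,0,0],[0,0,0],[0,0,0],[0,0,0],[0,0,0],[0,0,0],[0,0,0],[0,0,0],[0,0,0],[0,0,0]],"grip":[0,0,0,0,0,0,0,0,0,0]}'
python3 -m pendant '{"linear":[[0,0,0],[0,0,0],[0,0,2],[0,0,5],[0,0,8],[0,0,10.5],[0,0,11],[0,0,11],[0,0,11],[0,0,11]],"rotation":[[0,0,0],[0,0,0],[0,0,0],[0,0,0],[0,0,0],[0,0,0],[0,0,0],[0,0,0],[0,0,0],[0,0,0]],"grip":[0,0,0,0,0,0,0,0,0,1]}'
python3 -m pendant '{"linear":[[0,0,0],[0,0,0],[0,0,0],[0,0,0],[0,0,-2],[0,0,-5],[0,0,-8],[0,0,-10.5],[0,0,-10.5],[0,0,-10.5]],"rotation":[[0,0,0],[0,0,0],[0,0,0],[0,0,0],[0,0,0],[0,0,0],[0,0,0],[0,0,0],[0,0,0],[0,0,0]],"grip":[1,1,1,1,1,1,1,1,1,1]}'
python3 - <<'E'
from h import *
print(totool([.460,.307,.066]))
E
```

```text
time: 20.5
tool_pos: [0.4687, 0.0064, 0.1737]
tool_rot: [-0.0, 0.94, -0.342, -0.0]
contact_force: [0.9, -0.5, 0.2]
gripper_width: 1.002
time: 21.33
tool_pos: [0.4708, 0.0083, 0.0663]
tool_rot: [-0.0, 0.94, -0.342, 0.002]
contact_force: [-0.3, -0.5, 0.6]
gripper_width: 0.885
time: 22.17
tool_pos: [0.4701, 0.0078, 0.1706]
tool_rot: [-0.0, 0.94, -0.343, 0.002]
contact_force: [-0.3, 0.5, -3.2]
gripper_width: 0.605
[-20.06 -22.23  10.44]
```

```bash
python3 -m pendant '{"linear":[[-1,-1.1,0],[-4,-4.4,0],[-7,-7.7,0],[-10,-11,0],[-12.7,-14.2,0],[-15.4,-17,0],[-18,-20,0],[-20,-22.2,0],[-20,-22.2,0],[-20,-22.2,0]],"rotation":[[0,0,0],[0,0,0],[0,0,0],[0,0,0],[0,0,0],[0,0,0],[0,0,0],[0,0,0],[0,0,0],[0,0,0]],"grip":[1,1,1,1,1,1,1,1,1,1]}'
python3 -m pendant '{"linear":[[0,0,0],[0,0,2],[0,0,4],[0,0,6],[0,0,8],[0,0,9],[0,0,9.2],[0,0,9.2],[0,0,9.2],[0,0,9.2]],"rotation":[[0,0,0],[0,0,0],[0,0,0],[0,0,0],[0,0,0],[0,0,0],[0,0,0],[0,0,0],[0,0,0],[0,0,0]],"grip":[1,1,1,1,1,1,1,1,1,1]}'
python3 - <<'E'
from h import *
print(totool([.460,.307,.067]))
E
```

```text
time: 23.0
tool_pos: [0.4571, 0.3074, 0.1659]
tool_rot: [0.002, 0.94, -0.341, -0.002]
contact_force: [0.4, -0.9, -3.3]
gripper_width: 0.607
time: 23.83
tool_pos: [0.4602, 0.3069, 0.0789]
tool_rot: [-0.001, 0.939, -0.343, 0.001]
contact_force: [0.5, -0.3, -2.6]
gripper_width: 0.605
[-0.02  0.01  1.19]
```

```bash
python3 -m pendant '{"linear":[[0,0,0.6],[0,0,1.2],[0,0,1.2],[0,0,1.2],[0,0,1.2],[0,0,1.2],[0,0,1.2],[0,0,1.2],[0,0,1.2],[0,0,1.2]],"rotation":[[0,0,0],[0,0,0],[0,0,0],[0,0,0],[0,0,0],[0,0,0],[0,0,0],[0,0,0],[0,0,0],[0,0,0]],"grip":[1,1,1,1,1,0.2,0.2,0.2,0.2,0.2]}'
python3 -m pendant '{"linear":[[0,0,-1],[0,0,-3],[0,0,-6],[0,0,-9],[0,0,-11],[0,0,-11],[0,0,-11],[0,0,-11],[0,0,-11],[0,0,-11]],"rotation":[[0,0,0],[0,0,0],[0,0,0],[0,0,0],[0,0,0],[0,0,0],[0,0,0],[0,0,0],[0,0,0],[0,0,0]],"grip":[0.2,0.2,0.2,0.2,0,0,0,0,0,0]}'
python3 - <<'E'
from tins import *
im=tins(); save('t4',im[60:310,70:460],2)
print(totool([.591,.169,.07]),totool([.596,-.094,.07]))
E
```

```text
time: 24.67
tool_pos: [0.4589, 0.3065, 0.0649]
tool_rot: [0.0, 0.94, -0.342, -0.0]
contact_force: [-0.1, -0.0, 0.2]
gripper_width: 0.8
time: 25.5
tool_pos: [0.4581, 0.3061, 0.1733]
tool_rot: [0.001, 0.94, -0.343, -0.001]
contact_force: [0.8, 0.3, -0.3]
gripper_width: 1.0
green [25.3  1.8] [76, 7, 262] [1.062 0.718 0.09 ]
green [486.9   1.5] [70, 6, 223] [ 1.06 -0.56  0.09]
green [216.7 170.8] [24, 23, 143] [0.586 0.161 0.09 ]
white [404.2 154.5] [67, 36, 250] [ 0.633 -0.312  0.09 ]
white [213.7 168.6] [18, 18, 251] [0.591 0.169 0.09 ]
white [318.6 167.8] [17, 17, 233] [ 0.596 -0.094  0.09 ]
white [ 55.5 291.7] [18, 18, 133] [0.268 0.582 0.09 ]
[19.01  1.93 10.33] [36.31 21.74 10.37]
```

View pics/t4.png

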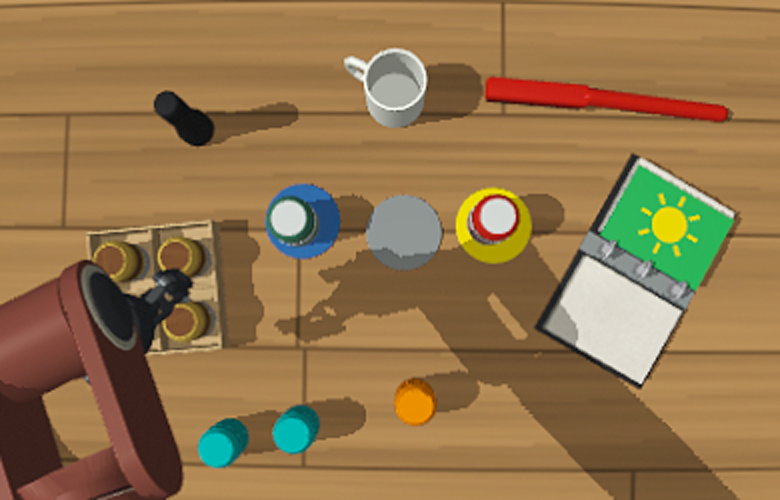

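```bash
python3 -m pendant '{"linear":[[3,0.3,0],[6,0.6,0],[9,0.9,0],[12,1.2,0],[15,1.5,0],[19,1.9,0],[19,1.9,0],[19,1.9,0],[19,1.9,0],[19,1.9,2]],"rotation":[[0,0,0],[0,0,0],[0,0,0],[0,0,0],[0,0,0],[0,0,0],[0,0,0],[0,0,0],[0,0,0],[0,0,0]],"grip":[0,0,0,0,0,0,0,0,0,0]}'
python3 -m pendant '{"linear":[[0,0,1],[0,0,3],[0,0,5],[0,0,7],[0,0,9],[0,0,9],[0,0,9],[0,0,9],[0,0,9],[0,0,9]],"rotation":[[0,0,0],[0,0,0],[0,0,0],[0,0,0],[0,0,0],[0,0,0],[0,0,0],[0,0,0],[0,0,0],[0,0,0]],"grip":[0,0,0,0,0,0,0,0,1,1]}'
python3 -m pendant '{"linear":[[0,0,0],[0,0,0],[0,0,0],[0,0,0],[0,0,0],[0,0,-2],[0,0,-4],[0,0,-6],[0,0,-6],[0,0,-6]],"rotation":[[0,0,0],[0,0,0],[0,0,0],[0,0,0],[0,0,0],[0,0,0],[0,0,0],[0,0,0],[0,0,0],[0,0,0]],"grip":[1,1,1,1,1,1,1,1,1,1]}'
python3 - <<'E'
from h import *
print(totool([.582,.022,.062]))
E
```

```text
time: 26.38
tool_pos: [0.5941, 0.1711, 0.1591]
tool_rot: [-0.002, 0.94, -0.342, 0.003]
contact_force: [0.8, 0.7, -0.7]
gripper_width: 1.001
time: 27.22
tool_pos: [0.5933, 0.1702, 0.0671]
tool_rot: [-0.001, 0.94, -0.342, 0.001]
contact_force: [-0.6, 0.5, -0.6]
gripper_width: 0.749
time: 28.05
tool_pos: [0.5928, 0.1698, 0.126]
tool_rot: [-0.001, 0.94, -0.342, 0.001]
contact_force: [0.0, -1.0, -3.2]
gripper_width: 0.685
[ 8.68 12.02  6.39]
```

```bash
python3 -m pendant '{"linear":[[1.5,2,0],[3.5,5,0],[5.5,7.7,0],[7.2,10,0],[8.7,12,0],[8.7,12,0],[8.7,12,0],[8.7,12,1],[8.7,12,3],[8.7,12,4.5]],"rotation":[[0,0,0],[0,0,0],[0,0,0],[0,0,0],[0,0,0],[0,0,0],[0,0,0],[0,0,0],[0,0,0],[0,0,0]],"grip":[1,1,1,1,1,1,1,1,1,1]}'
python3 -m pendant '{"linear":[[0,0,0.7],[0,0,1.3],[0,0,1.3],[0,0,1.3],[0,0,1.3],[0,0,1.3],[0,0,1.3],[0,0,1.3],[0,0,1.3],[0,0,1.3]],"rotation":[[0,0,0],[0,0,0],[0,0,0],[0,0,0],[0,0,0],[0,0,0],[0,0,0],[0,0,0],[0,0,0],[0,0,0]],"grip":[1,1,1,1,1,0,0,0,0,0]}'
python3 -m pendant '{"linear":[[0,0,-1],[0,0,-3],[0,0,-6],[0,0,-9],[0,0,-11],[0,0,-11],[0,0,-11],[0,0,-11],[0,0,-11],[0,0,-11]],"rotation":[[0,0,0],[0,0,0],[0,0,0],[0,0,0],[0,0,0],[0,0,0],[0,0,0],[0,0,0],[0,0,0],[0,0,0]],"grip":[0,0,0,0,0,0,0,0,0,0]}'
python3 - <<'E'
from tins import *
im=tins(); save('t5',im[120:260,80:350],2.9)
print(totool([.596,-.094,.067]))
E
```

```text
time: 28.88
tool_pos: [0.5809, 0.0232, 0.0781]
tool_rot: [0.0, 0.94, -0.342, -0.001]
contact_force: [-0.3, 0.7, -3.1]
gripper_width: 0.688
time: 29.72
tool_pos: [0.5818, 0.0219, 0.0673]
tool_rot: [-0.0, 0.94, -0.343, 0.0]
contact_force: [-0.5, -0.2, 1.0]
gripper_width: 0.995
time: 30.55
tool_pos: [0.5805, 0.022, 0.1753]
tool_rot: [0.0, 0.94, -0.343, -0.002]
contact_force: [-0.1, 0.8, -0.7]
gripper_width: 0.994
blob [415.1 222. ] [15, 13, 131] [ 0.462 -0.344  0.078] shift [14.55 35.64 11.38]
green [25.2  1.8] [76, 7, 263] [1.062 0.718 0.09 ]
green [486.9   1.5] [70, 6, 223] [ 1.06 -0.56  0.09]
green [402.7 174.6] [34, 33, 220] [ 0.582 -0.307  0.09 ]
white [412.7 153.7] [46, 29, 139] [ 0.635 -0.334  0.09 ]
white [320.6 168.6] [14, 17, 149] [ 0.594 -0.099  0.09 ]
white [272.6 190.4] [24, 8, 113] [0.538 0.02  0.09 ]
[ 8.66  7.88 10.84]
```

View pics/t5.png

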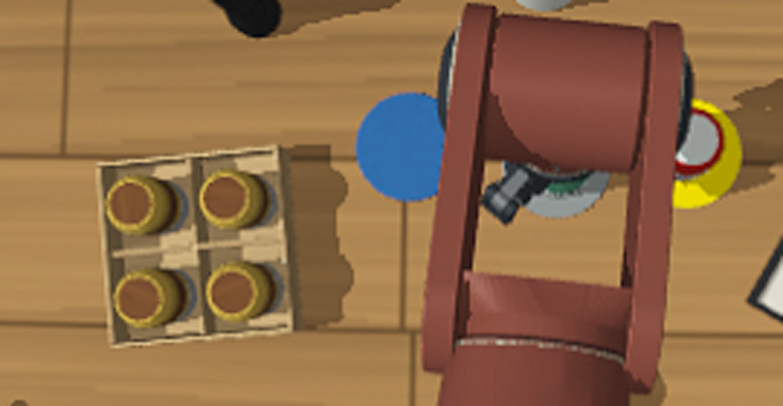

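```bash
python3 -m pendant '{"linear":[[2.5,2.3,0],[5,4.6,0],[7.5,6.9,0],[8.7,7.9,0],[8.7,7.9,0],[8.7,7.9,0],[8.7,7.9,0],[8.7,7.9,2],[8.7,7.9,4],[8.7,7.9,4]],"rotation":[[0,0,0],[0,0,0],[0,0,0],[0,0,0],[0,0,0],[0,0,0],[0,0,0],[0,0,0],[0,0,0],[0,0,0]],"grip":[0,0,0,0,0,0,0,0,0,0]}'
python3 -m pendant '{"linear":[[0,0,1],[0,0,3],[0,0,5],[0,0,6.8],[0,0,6.8],[0,0,6.8],[0,0,6.8],[0,0,6.8],[0,0,6.8],[0,0,6.8]],"rotation":[[0,0,0],[0,0,0],[0,0,0],[0,0,0],[0,0,0],[0,0,0],[0,0,0],[0,0,0],[0,0,0],[0,0,0]],"grip":[0,0,0,0,0,0,0,1,1,1]}'
python3 -m pendant '{"linear":[[0,0,0],[0,0,0],[0,0,0],[0,0,-2],[0,0,-5],[0,0,-8],[0,0,-11],[0,0,-12],[0,0,-12],[0,0,-12]],"rotation":[[0,0,0],[0,0,0],[0,0,0],[0,0,0],[0,0,0],[0,0,0],[0,0,0],[0,0,0],[0,0,0],[0,0,0]],"grip":[1,1,1,1,1,1,1,1,1,1]}'
python3 - <<'E'
from h import *
print(totool([.597,.162,.067]))
E
```

```text
time: 31.43
tool_pos: [0.5946, -0.0921, 0.1326]
tool_rot: [0.0, 0.94, -0.342, -0.004]
contact_force: [-1.2, -0.1, -0.9]
gripper_width: 1.003
time: 32.27
tool_pos: [0.5989, -0.0948, 0.0717]
tool_rot: [-0.0, 0.94, -0.342, 0.002]
contact_force: [1.2, -0.0, -1.2]
gripper_width: 0.686
time: 33.1
tool_pos: [0.597, -0.0944, 0.1883]
tool_rot: [0.0, 0.94, -0.343, -0.0]
contact_force: [-0.6, 0.1, -3.5]
gripper_width: 0.682
[-16.5  -19.63  12.14]
```

```bash
python3 -m pendant '{"linear":[[-1,-1.2,0],[-3.5,-4.2,0],[-6,-7.2,0],[-8.5,-10.1,0],[-11,-13.1,0],[-13.5,-16.1,0],[-16.5,-19.6,0],[-16.5,-19.6,0],[-16.5,-19.6,0],[-16.5,-19.6,0]],"rotation":[[0,0,0],[0,0,0],[0,0,0],[0,0,0],[0,0,0],[0,0,0],[0,0,0],[0,0,0],[0,0,0],[0,0,0]],"grip":[1,1,1,1,1,1,1,1,1,1]}'
python3 -m pendant '{"linear":[[0,0,2],[0,0,4],[0,0,6.5],[0,0,9],[0,0,10.7],[0,0,11.3],[0,0,11.3],[0,0,11.3],[0,0,11.3],[0,0,11.3]],"rotation":[[0,0,0],[0,0,0],[0,0,0],[0,0,0],[0,0,0],[0,0,0],[0,0,0],[0,0,0],[0,0,0],[0,0,0]],"grip":[1,1,1,1,1,1,1,1,1,1]}'
python3 - <<'E'
from h import *
print(totool([.597,.162,.069]))
E
```

```text
time: 33.93
tool_pos: [0.5958, 0.1615, 0.1861]
tool_rot: [0.001, 0.94, -0.342, -0.002]
contact_force: [1.3, -0.7, -2.7]
gripper_width: 0.682
time: 34.77
tool_pos: [0.598, 0.1613, 0.0772]
tool_rot: [-0.0, 0.939, -0.343, 0.001]
contact_force: [-0.4, 0.3, -1.6]
gripper_width: 0.683
[-0.12  0.01  0.82]
```

```bash
python3 -m pendant '{"linear":[[0,0,0.4],[0,0,0.8],[0,0,0.8],[0,0,0.8],[0,0,0.8],[0,0,0.8],[0,0,0.8],[0,0,0.8],[0,0,0.8],[0,0,0.8]],"rotation":[[0,0,0],[0,0,0],[0,0,0],[0,0,0],[0,0,0],[0,0,0],[0,0,0],[0,0,0],[0,0,0],[0,0,0]],"grip":[1,1,1,1,0,0,0,0,0,0]}'
python3 -m pendant '{"linear":[[0,0,-1],[0,0,-3],[0,0,-6],[0,0,-9],[0,0,-11],[0,0,-11],[0,0,-11],[0,0,-11],[0,0,-11],[0,0,-11]],"rotation":[[0,0,0],[0,0,0],[0,0,0],[0,0,0],[0,0,0],[0,0,0],[0,0,0],[0,0,0],[0,0,0],[0,0,0]],"grip":[0,0,0,0,0,0,0,0,0,0]}'
python3 - <<'E'
from tins import *
im=tins(); 
im,c=grab('scene'); save('s3',im[90:330,40:460],1.9)
print(totool([.582,.022,.067]))
E
```

```text
time: 35.6
tool_pos: [0.5971, 0.1617, 0.068]
tool_rot: [0.0, 0.94, -0.342, -0.0]
contact_force: [0.3, -0.0, -0.2]
gripper_width: 0.997
time: 36.43
tool_pos: [0.5962, 0.1615, 0.1762]
tool_rot: [0.001, 0.94, -0.342, -0.002]
contact_force: [0.3, -0.4, -0.2]
gripper_width: 1.002
blob [293.4 161.1] [16, 15, 148] [ 0.614 -0.032  0.078] shift [13.79 13.67 11.45]
blob [389.7 376.4] [17, 14, 149] [ 0.064 -0.287  0.078] shift [-11.82  68.53  11.62]
green [25.5  1.8] [76, 7, 263] [1.062 0.718 0.09 ]
green [487.1   1.5] [69, 6, 222] [ 1.06 -0.56  0.09]
green [272.7 175.6] [24, 24, 139] [0.575 0.02  0.09 ]
white [412.4 153.3] [48, 30, 190] [ 0.636 -0.333  0.09 ]
white [265.3 178.1] [33, 37, 392] [0.569 0.039 0.09 ]
white [273.  174.3] [17, 18, 237] [0.578 0.02  0.09 ]
[ 7.89 11.6  10.98]
```

View pics/s3.png

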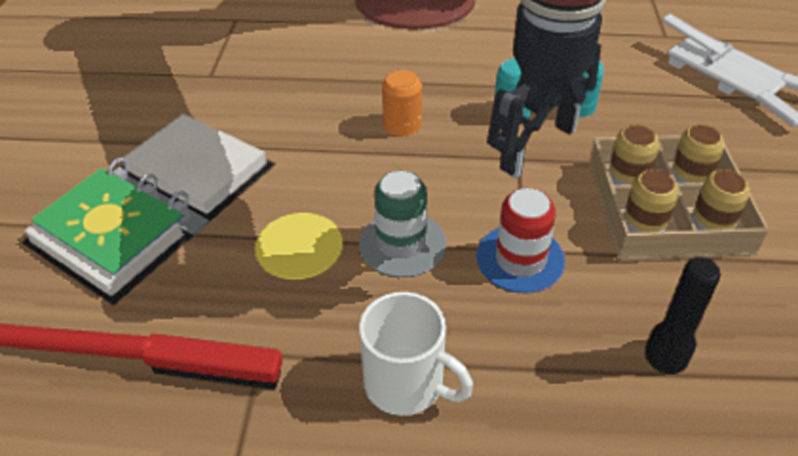

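Red stands on blue, green on grey, four tins in the cells, and the card is flat. Next, green goes to yellow.

```bash
python3 -m pendant '{"linear":[[2,3,0],[4,6,0],[6,9,0],[7.8,11.7,0],[7.8,11.7,0],[7.8,11.7,0],[7.8,11.7,0],[7.8,11.7,2],[7.8,11.7,4],[7.8,11.7,4]],"rotation":[[0,0,0],[0,0,0],[0,0,0],[0,0,0],[0,0,0],[0,0,0],[0,0,0],[0,0,0],[0,0,0],[0,0,0]],"grip":[0,0,0,0,0,0,0,0,0,0]}'
python3 -m pendant '{"linear":[[0,0,1],[0,0,3],[0,0,5],[0,0,6.8],[0,0,6.8],[0,0,6.8],[0,0,6.8],[0,0,6.8],[0,0,6.8],[0,0,6.8]],"rotation":[[0,0,0],[0,0,0],[0,0,0],[0,0,0],[0,0,0],[0,0,0],[0,0,0],[0,0,0],[0,0,0],[0,0,0]],"grip":[0,0,0,0,0,0,0,1,1,1]}'
python3 -m pendant '{"linear":[[0,0,0],[0,0,0],[0,0,0],[0,0,-2],[0,0,-4],[0,0,-6],[0,0,-6],[0,0,-6],[0,0,-6],[0,0,-6]],"rotation":[[0,0,0],[0,0,0],[0,0,0],[0,0,0],[0,0,0],[0,0,0],[0,0,0],[0,0,0],[0,0,0],[0,0,0]],"grip":[1,1,1,1,1,1,1,1,1,1]}'
python3 - <<'E'
from h import *
print(totool([.593,-.100,.069]))
E
```

```text
time: 37.37
tool_pos: [0.5789, 0.0236, 0.1336]
tool_rot: [0.001, 0.94, -0.342, -0.004]
contact_force: [-0.9, -0.1, -1.4]
gripper_width: 0.996
time: 38.2
tool_pos: [0.5829, 0.0221, 0.0725]
tool_rot: [-0.001, 0.94, -0.342, 0.001]
contact_force: [-0.5, 1.2, 4.0]
gripper_width: 0.682
time: 39.03
tool_pos: [0.5803, 0.022, 0.1281]
tool_rot: [0.0, 0.94, -0.342, -0.002]
contact_force: [0.5, -0.3, -2.4]
gripper_width: 0.682
[8.84 8.51 5.9 ]
```

```bash
python3 -m pendant '{"linear":[[1,1,0],[3.3,3.2,0],[5.6,5.4,0],[8.8,8.5,0],[8.8,8.5,0],[8.8,8.5,0],[8.8,8.5,1],[8.8,8.5,3],[8.8,8.5,5],[8.8,8.5,5]],"rotation":[[0,0,0],[0,0,0],[0,0,0],[0,0,0],[0,0,0],[0,0,0],[0,0,0],[0,0,0],[0,0,0],[0,0,0]],"grip":[1,1,1,1,1,1,1,1,1,1]}'
python3 -m pendant '{"linear":[[0,0,0.4],[0,0,0.9],[0,0,0.9],[0,0,0.9],[0,0,0.9],[0,0,0.9],[0,0,0.9],[0,0,0.9],[0,0,0.9],[0,0,0.9]],"rotation":[[0,0,0],[0,0,0],[0,0,0],[0,0,0],[0,0,0],[0,0,0],[0,0,0],[0,0,0],[0,0,0],[0,0,0]],"grip":[1,1,1,1,1,0,0,0,0,0]}'
python3 -m pendant '{"linear":[[0,0,-1],[0,0,-3],[0,0,-6],[0,0,-9],[0,0,-12],[-4,0,-14],[-8,0,-14],[-12,0,-14],[-16,0,-14],[-20,0,-14]],"rotation":[[0,0,0],[0,0,0],[0,0,0],[0,0,0],[0,0,0],[0,0,0],[0,0,0],[0,0,0],[0,0,0],[0,0,0]],"grip":[0,0,0,0,0,0,0,0,0,0]}'
python3 -m pendant '{"linear":[[0,0,0],[0,0,0],[0,0,0],[0,0,0],[0,0,0],[0,0,0],[0,0,0],[0,0,0],[0,0,0],[0,0,0]],"rotation":[[0,0,0],[0,0,0],[0,0,0],[0,0,0],[0,0,0],[0,0,0],[0,0,0],[0,0,0],[0,0,0],[0,0,0]],"grip":[0,0,0,0,0,0,0,0,0,0]}'
python3 - <<'E'
from tins import *
im=tins(); ims,_=grab('scene')
save('f',np.vstack([cv2.resize(im[60:310,70:460],None,fx=1.2,fy=1.2),cv2.resize(ims[90:330,50:440],None,fx=1.2,fy=1.2)]))
E
```

```text
time: 39.87
tool_pos: [0.5902, -0.0974, 0.0741]
tool_rot: [0.0, 0.94, -0.342, -0.005]
contact_force: [-1.4, 0.2, -3.7]
gripper_width: 0.687
time: 40.7
tool_pos: [0.5943, -0.0998, 0.0713]
tool_rot: [-0.0, 0.94, -0.343, 0.0]
contact_force: [-0.1, -0.0, -0.8]
gripper_width: 1.0
time: 41.53
tool_pos: [0.4398, 0.0298, 0.212]
tool_rot: [-0.0, 0.939, -0.343, 0.001]
contact_force: [1.5, 1.5, 0.7]
gripper_width: 0.999
time: 42.37
tool_pos: [0.4412, 0.0288, 0.2111]
tool_rot: [0.0, 0.939, -0.343, -0.0]
contact_force: [0.4, -0.3, -0.1]
gripper_width: 0.999
blob [157.1 187.6] [13, 14, 149] [0.543 0.316 0.078] shift [-10.73 -28.51  14.92]
blob [124.4 189.6] [12, 14, 136] [0.536 0.403 0.078] shift [-16.77 -34.73  14.92]
blob [159.4 220.5] [14, 14, 149] [0.458 0.308 0.078] shift [-16.67 -22.5   14.92]
blob [127.3 222.8] [13, 14, 142] [0.451 0.393 0.078] shift [-22.67 -28.5   14.92]
green [25.3  1.8] [76, 7, 261] [1.062 0.718 0.09 ]
green [487.1   1.5] [69, 6, 222] [ 1.06 -0.56  0.09]
green [316.7 172.6] [22, 23, 111] [ 0.584 -0.09   0.09 ]
white [404.5 154.3] [67, 36, 247] [ 0.633 -0.313  0.09 ]
white [216.  165.8] [17, 17, 231] [0.598 0.163 0.09 ]
white [322.  169.2] [18, 18, 250] [ 0.593 -0.103  0.09 ]
```

View pics/f.png

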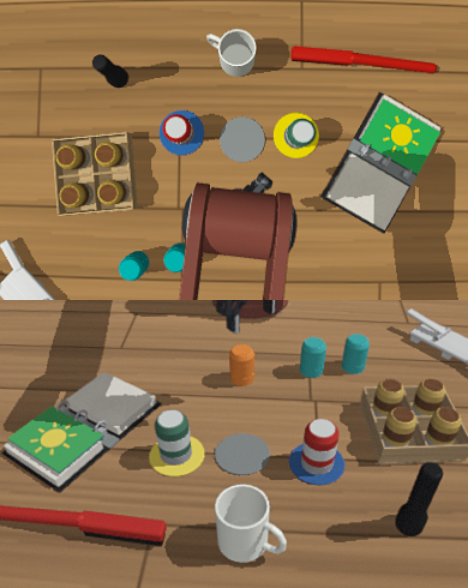

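The final view shows everything in place: red centred on blue, green on yellow within about 3 mm, four tins in their cells, card green side up, and the gripper clear.

```bash
python3 -c "from plant import manip; print(manip.job_done(), manip.state()['time'])"
```

```text
the job is handed in; nothing more can be done
the job is handed in; nothing more can be done
```

The job is handed in, with about 43 s of the 210 s used. No verdict came back, so success rests on my own last checks.

What I did, in order:
- **Card:** I pushed the season card over with closed fingers until it lay flat on the far half, green face up.
- **Tins:** All four brass tins now stand in the crate, one to a cell. I left the orange and turquoise look-alikes alone.
- **Cans:** Green went to grey, red to blue, then green to yellow.

My last pictures from the top and scene cameras showed:
- **Tins:** Their tops are within about 4 mm of the cell centres, and they look upright.
- **Cans:** Red is about 1 mm from the blue mat's centre and green about 3 mm from the yellow mat's centre.
- **Card:** It lies flat with the green side up. I judged this by eye and did not measure its angle again.
- **Mug, flashlight and brush:** They appear unmoved by eye; I did not measure them again.
- **Robot:** The gripper is open and clear of everything.

No check failed. My colour detector missed tins in the arm's shadow for a while. I confirmed them by eye then, and all four were detected in the last picture.

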